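# Release the larger raffle ball into the dish

## Task

At the shop's raffle, push the white dish along its channel, without lifting it, fully to the end below the lane that holds the larger wooden ball. Then press down the outer end of that lane's rocking lever so that its gate lifts and the larger ball rolls into the dish, and let the lever come back up so that the gate is shut again. Do not touch either ball with the fingers, keep the smaller ball behind its gate, and leave the crockery and other things around the dispenser where they are.

Things in the scene. Friction and masses are not known exactly. Their poses are not given: they have to be found in the camera images.
- dispenser: Fixed wooden two-lane ball dispenser; base board 8 mm thick over x -181..90, y -160..160 mm in this frame. Origin on the table; x points uphill along the lanes, away from the robot, y left, z up; only yaw varies. Lanes 42 mm wide, centred at y = +60 (left) and -60 (right). Gates at x = 0; behind them lane walls up to 100 mm high, to x = 76. Lever pivot posts, 138 mm high, at x = 0, y = +-140.
- end_left (a point): Left end of the dish's channel: where the centre of the dish's underside is when it is fully at that end; dispenser (-116, +60) mm, channel floor 8 mm above the table. The channel runs along dispenser y, between a 58 mm high front wall (x = -63) and a lip (x -181..-169, top 20 mm above the table); end stops, also 20 mm high, have inner faces at y = +-113.
- end_right (a point): The same for the right end, at dispenser (-116, -60) mm.
- lip_left (a point): Lower end of the left lane's floor, over the channel: dispenser (-85, +60) mm, 62 mm above the table. The floor falls 6 degrees towards -x; in front of the gate it has low kerbs, at most 81 mm above the table.
- lip_right (a point): The same for the right lane, at dispenser (-85, -60) mm.
- dish: Loose round white porcelain dish, straight-sided, 100 mm across, 42 mm high, walls 4 mm, 0.25 kg; origin at the centre of its underside. It stands in the channel near the middle, with 3 mm play in front and behind, and slides along it with a push of 1 to 2 N on its side.
- ball_large_center (a point): Centre of the larger dark wooden ball, 36 mm diameter, about 20 g, waiting behind the gate of one of the two lanes (which lane varies).
- ball_small_center (a point): Centre of the smaller dark wooden ball, 24 mm diameter, about 10 g, waiting behind the gate of the other lane.
- lever_left (a joint): Rocking lever of the left (+y) lane: 0 rad at rest (level, gate shut, held by a spring), grows as its outer end is pressed down, stop at 0.55. The gate is clear of the larger ball from about 0.45 rad. It springs back when let go.
- lever_right (a joint): The same for the right (-y) lane.
- paddle_left (a point): Middle of the top face of the left lever's paddle (44 x 46 mm), the end to press: dispenser (0, +230) mm, 132 mm above the table at rest, 90 mm outside its pivot (axis along x, 125 mm up). Straight below this point the paddle goes down 44 mm to open the gate, 54 mm to the stop; it pushes back with about 3 N at first, 6 N at the stop. The gate hangs 80 mm inside the pivot.
- paddle_right (a point): The same for the right lever, at dispenser (0, -230) mm.
- dessert_cup: Bystander: glass dessert cup standing upside down, 94 mm across, 61 mm high, in front of the right paddle; origin at the centre of its underside.
- mug: Bystander: white mug, 80 mm across, 78 mm high, in front of the left paddle; origin at the centre of its underside.
- tape_roll: Bystander: roll of paper tape lying flat, 84 mm across, 19 mm high, behind the left lever; origin at the centre of its underside.
- egg_cup: Bystander: white egg cup, 48 mm across, 62 mm high, behind the right lever; origin at the centre of its underside.
- wine_glass: Bystander: wine glass standing upside down, 72 mm across, 155 mm high, behind the dispenser; origin at the centre of its underside.
- pencil: Bystander: dark wooden pencil lying on the table, 160 mm long, 8 mm thick; origin at the middle of its underside.

How it is judged:
On the way, in this order (a step that is already met when the one before it is completed fails the run):
1. the dish is in front of the lane that holds the larger ball (((y of ball_large_center in the frame of dispenser above 0 m and y of dish in the frame of dispenser above 0.042 m) or (y of ball_large_center in the frame of dispenser below 0 m and y of dish in the frame of dispenser below -0.042 m))), for 0.2 s.
2. that lane's lever is pressed, lifting its gate (((y of ball_large_center in the frame of dispenser above 0 m and value of joint lever_left above 0.3 rad) or (y of ball_large_center in the frame of dispenser below 0 m and value of joint lever_right above 0.3 rad))).
3. the larger ball has rolled into the dish (horizontal distance between ball_large_center and dish below 0.04 m and z of ball_large_center in the frame of dish below 0.04 m), for 0.2 s.
At the end, for the whole second after the job is handed in: The larger ball lies in the dish (centre within 40 mm of its centre, under 40 mm above its underside); the dish stands flat and still in the channel, within 18 mm of the end below that ball's lane; both levers are up (under 0.06 rad); the smaller ball is behind its gate (all of step 3 and ((y of ball_large_center in the frame of dispenser above 0 m and y of dish in the frame of dispenser above 0.042 m) or (y of ball_large_center in the frame of dispenser below 0 m and y of dish in the frame of dispenser below -0.042 m)) and angle between dish's own z axis and vertical below 0.15 rad and height (world z) of dish below 0.02 m and value of joint each of lever_left, lever_right below 0.06 rad and x of ball_small_center in the frame of dispenser above 0 m and linear speed of dish below 0.03 m/s); the robot touches nothing.
It fails at once if the dish is lifted out of its channel or tipped (height (world z) of dish above 0.022 m or angle between dish's own z axis and vertical above 0.3 rad).
It fails at once if a ball is touched by the fingers (contact force between the fingers and ball_large above 0.2 N or contact force between the fingers and ball_small above 0.2 N).
It fails at once if a ball is lifted (height (world z) of any of ball_large_center, ball_small_center above 0.13 m).
It fails at once if the smaller ball leaves its place behind the gate (x of ball_small_center in the frame of dispenser below -0.01 m).
It fails at once if a bystander is disturbed (moved over 30 mm) (distance of any of dessert_cup, mug, tape_roll, egg_cup, wine_glass, pencil from where it was at the start of the episode above 0.03 m).
It also fails if it takes over 48 s, if anything falls off the work surface, if the arm or the gripper's body presses on something with over 40 N, if the wrist force passes 120 N, or if a joint passes its speed limit or range.

## Robot

A 6-joint arm with a two-finger parallel gripper is mounted at the origin on the work surface. World frame = base frame: x ahead of the robot, y to its left, z up, the work surface at z = 0. Lengths are in m, angles in rad, forces in N, time in s.
With the tool pointing down it reaches from about 0.275 to 0.875 m from the base axis. Payload 12.5 kg.
Tool frame: the origin (TCP) lies at the very end of the fingers, on their centre line; the grasp point (between the pads) lies 19 mm behind it; z points along the fingers, x is the direction in which the jaws open and shut, and the axes are right-handed (so a half turn about z gives the same grasp; the last joint's range is limited). The gripper opens to 85 mm and grips with 20 to 120 N. Pads are 22 mm wide; open, the fingers measure 114 mm over their backs; the gripper's body (76 mm by 85 mm) begins 54 mm behind the grasp point. The pads swing forward as they close: fully open they stand 13 mm farther back than shut.
Start: joints at [1.258, 0.351, 1.652, -0, 1.139, -0.085], TCP at [0.124, 0.536, 0.206] pointing down, gripper open.
Joint ranges: [-2.75, 2.75], [-0.79, 2.1], [0.01, 2.65], [-1.57, 4.71], [0.07, 3.14], [-2.87, 2.87]. Speed limits (rad/s): [2.22, 2.22, 2.79, 3.14, 3.14, 3.14].

## Interface

Orientations are given as a unit quaternion [x, y, z, w].
In Python, from bench import r gives the robot as it stands.
- The arm moves only by the shell command python3 -m pendant 'ROWS' [FORCE]. ROWS is JSON, a list of rows, each a list of 7 numbers: the finger opening in m, from 0 to 0.0854, then the shift along the tool's x, y, z in m, then the turn, a rotation vector about the tool's x, y, z in rad. In form: [[hand, x, y, z, wx, wy, wz], ...]. A call has 1 to 20 rows; each row is the pose to reach, as a shift and turn from the pose measured when the call began, along the tool's axes at that moment; what a row does not reach only later rows make up. A row lasts 1/10 s, in which the tool goes at most 50 mm and 8.59 degrees, less where a joint would pass 70% of its speed; a pose out of reach is approached as far as the arm can. A call with a gripper value outside its range is refused whole. The fingers move at their own pace and stop on an object; FORCE is the grip in N (left out, the last holds). Time passes only in rows, so rows that repeat a pose let the fingers close. It gives the time, the measured TCP pose, the force and the opening at its end, in the units of the state.
- r.get_state(): the state, without advancing time (a new reading comes with each control period).
- r.grab_frame(name): name is "side" or "top"; returns (picture, depth): 384x512x3 uint8, blue, green, red; 384x512 float32, m along the optical axis (not along the pixel's ray), 0 where there is no reading.
- r.calibration(name): a dict with "K" (3x3 intrinsics, pixels), "dist_coeffs" ([k1, k2, p1, p2, k3] as OpenCV has them; the pictures are not rectified), "origin" and "rotation" of the camera in the world. Camera axes: x right, y down, z forward; pixel columns grow to the right and rows downward; lengths in m; the calibration is good to about 2 mm. A picture is of the moment at which its call begins. calibration takes no time and is no camera call.
- r.close_job(): hands the job in, once; it reports no verdict.
The state is a dict: "time": time; "joint_positions": joint angles; "qd": joint speeds; "tau": joint torques, N m; "position": TCP position; "eef_rot": TCP orientation; "ft_force": force on the tool from outside, world axes, zero at the start; "torque": the same for the moment, N m; "finger_gap": opening from 0.0 (shut) to 1.0 (fully open).
Only numpy, scipy, OpenCV 4.12 (cv2) and the standard library are available. Lean on these libraries where they do the work, as an engineer would, in place of code of your own. Each camera call takes 0.05 s, during which the arm holds its last target.

## Working session

There is one attempt and no reset: what is moved stays moved. The work goes in short steps, Python scripts to look and compute and a shell command to move; the robot and the scene stay as the last step left them, time stands still between calls to the robot, and variables do not carry over. Pictures are saved under pics/ and viewed, and the job is handed in when it is done.

```bash
mkdir -p pics
python3 - <<'E'
from bench import r
import cv2,numpy as np
for n in("top","side"):
    p,d=r.grab_frame(n); cv2.imwrite(f"pics/{n}0.png",p); np.save(f"{n}0.npy",d)
    c=r.calibration(n); print(n,c)
print(r.get_state())
E
```

```text
top {'K': array([[380.94584941,   0.        , 254.10151807],
       [  0.        , 380.94584941, 197.52371218],
       [  0.        ,   0.        ,   1.        ]]), 'dist_coeffs': array([0.00080121, 0.        , 0.        , 0.        , 0.        ]), 'origin': array([0.43111325, 0.01268972, 1.00092484]), 'rotation': array([-0.69781061,  0.71390861, -0.03199451,  0.04869496])}
side {'K': array([[436.46086128,   0.        , 251.29486732],
       [  0.        , 436.46086128, 186.04708091],
       [  0.        ,   0.        ,   1.        ]]), 'dist_coeffs': array([-0.14253322,  0.        ,  0.        ,  0.        ,  0.        ]), 'origin': array([ 0.03341538, -0.75644441,  0.62788943]), 'rotation': array([ 0.82768487, -0.24641278,  0.14044949, -0.48424419])}
{'time': 0.1, 'joint_positions': array([ 1.25844391e+00,  3.51192955e-01,  1.65232864e+00,  4.90377641e-06,
        1.13909346e+00, -8.46310089e-02]), 'qd': array([-7.55250152e-04, -2.38660589e-03, -1.98642437e-03,  1.97660764e-03,
       -3.51464665e-04, -6.09230955e-05]), 'tau': array([ 2.26755978e-04, -5.06829965e+01, -2.91879863e+01, -7.24896972e-05,
        2.63521841e-03,  2.03034709e-06]), 'position': array([0.12406289, 0.53550999, 0.20591842]), 'eef_rot': array([ 7.82866535e-01,  6.22189462e-01, -4.26885541e-04,  2.81241088e-04]), 'ft_force': array([-0.39891286, -1.0481213 ,  0.30076768]), 'torque': array([ 0.01764874, -0.00126878, -0.02324858]), 'finger_gap': 1.0002668720161139}
```

View pics/top0.png

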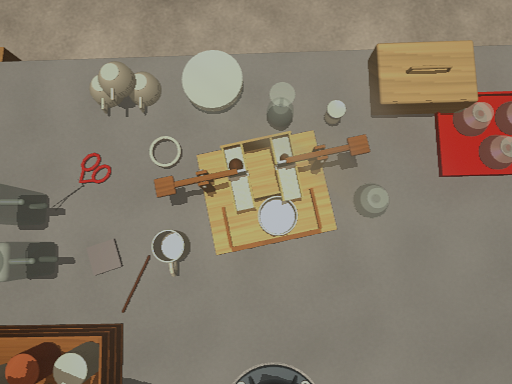

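View pics/side0.png

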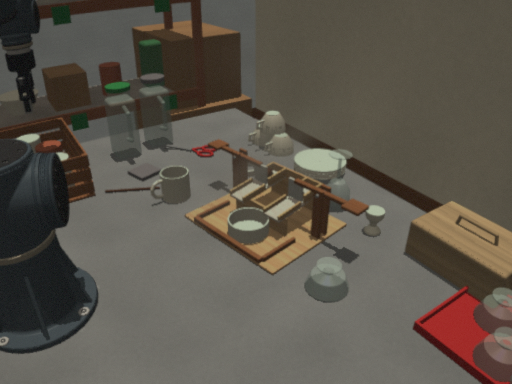

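Run:
```python
import cv2
p=cv2.imread("pics/top0.png")[120:265,140:390]
cv2.imwrite("pics/topc.png",cv2.resize(p,None,fx=3.2,fy=3.2,interpolation=cv2.INTER_CUBIC))
p=cv2.imread("pics/side0.png")[130:270,180:380]
cv2.imwrite("pics/sidec.png",cv2.resize(p,None,fx=4,fy=4,interpolation=cv2.INTER_CUBIC))
```

```text
(no output)
```

View pics/topc.png

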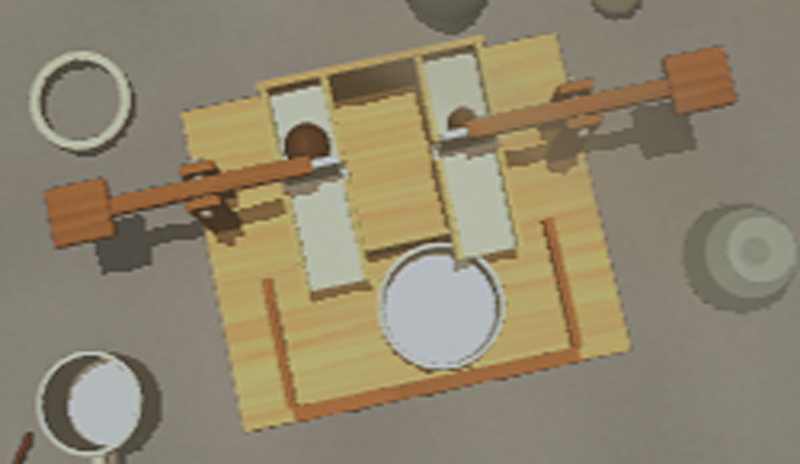

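View pics/sidec.png

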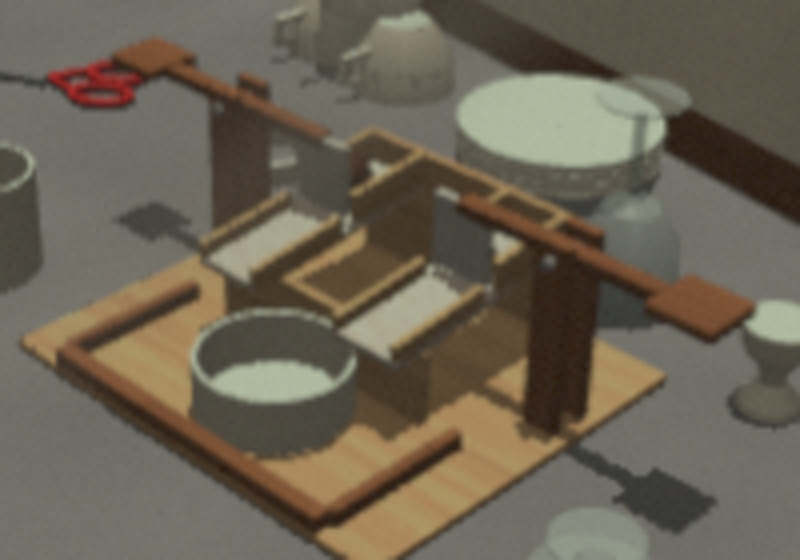

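```bash
cat > h.py <<'E'
import numpy as np,cv2
from scipy.spatial.transform import Rotation as R
from bench import r
def proj(n,P):
    c=r.calibration(n); q=c["rotation"]; Rm=R.from_quat(q).as_matrix() if np.size(q)==4 else q
    Pc=(np.asarray(P,float)-c["origin"])@Rm
    return cv2.projectPoints(Pc.reshape(-1,1,3),np.zeros(3),np.zeros(3),c["K"],c["dist_coeffs"])[0].reshape(-1,2)
def onplane(n,uv,z):
    c=r.calibration(n); Rm=R.from_quat(c["rotation"]).as_matrix()
    u=cv2.undistortPoints(np.array(uv,float).reshape(-1,1,2),c["K"],c["dist_coeffs"]).reshape(-1,2)
    d=np.c_[u,np.ones(len(u))]@Rm.T; o=c["origin"]
    return o+d*((np.asarray(z)-o[2])/d[:,2])[:,None]
E
python3 - <<'E'
from h import *
from scipy.optimize import least_squares
cr=np.array([[182,113],[557,34],[632,349],[245,432],[80,213],[700,78]])/3.2+[140,120]-0.35
M=np.array([[90,160,8],[90,-160,8],[-181,-160,8],[-181,160,8],[0,230,132],[0,-230,132]])/1e3
def W(p,M): 
    c,s=np.cos(p[2]),np.sin(p[2]); return np.c_[p[0]+c*M[:,0]-s*M[:,1],p[1]+s*M[:,0]+c*M[:,1],M[:,2]]
f=lambda p:(proj("top",W(p,M))-cr).ravel()
s=least_squares(f,[.45,0,.2]);print(s.x,f(s.x).round(1))
np.save("pose.npy",s.x)
# side check paddles
print(proj("side",W(s.x,M)).round(0))
K=np.array([[0,230,132],[0,-230,132],[-116,60,8],[-116,0,8],[-169,0,20],[-63,0,58],[-116,60,50]])/1e3
print(W(s.x,K).round(4))
# dish rim center crop (441,306) z=.05
a=lambda u,v:[u/3.2+140-.35,v/3.2+120-.35]
P=onplane("top",[a(441,306),a(93,403),a(82,103),a(757,253)],[.05,.078,.019,.061]);print(P.round(3))
c,si=np.cos(s.x[2]),np.sin(s.x[2]);d=P[:,:2]-s.x[:2];print((d@np.array([[c,-si],[si,c]])).round(3))
st=r.get_state();print(R.from_quat(st["eef_rot"]).as_matrix().round(3))
E
```

```text
[0.60578143 0.01293658 0.18918318] [-0.3 -0.3 -0.3 -0.8  0.1  0.3  0.   0.4  0.1 -0.   0.3  0.4]
[[258. 180.]
 [347. 223.]
 [273. 274.]
 [184. 215.]
 [218. 143.]
 [355. 205.]]
[[ 0.5625  0.2388  0.132 ]
 [ 0.649  -0.213   0.132 ]
 [ 0.4806  0.0501  0.008 ]
 [ 0.4919 -0.0089  0.008 ]
 [ 0.4398 -0.0188  0.02  ]
 [ 0.5439  0.0011  0.058 ]
 [ 0.4806  0.0501  0.05  ]]
[[ 0.494 -0.023  0.05 ]
 [ 0.425  0.242  0.078]
 [ 0.671  0.267  0.019]
 [ 0.529 -0.267  0.061]]
[[-0.116 -0.015]
 [-0.134  0.259]
 [ 0.112  0.237]
 [-0.128 -0.26 ]]
[[ 0.226  0.974 -0.   ]
 [ 0.974 -0.226 -0.001]
 [-0.001 -0.    -1.   ]]
```

```bash
cat >> h.py <<'E'
def W1(M):
    p=np.load("pose.npy");M=np.atleast_2d(M)/1e3
    c,s=np.cos(p[2]),np.sin(p[2]); return np.c_[p[0]+c*M[:,0]-s*M[:,1],p[1]+s*M[:,0]+c*M[:,1],M[:,2]]
def plan(*pts):
    "dispenser mm -> tool shifts/turns"
    yaw=np.load("pose.npy")[2]; st=r.get_state(); R0=R.from_quat(st["eef_rot"])
    T=R.from_matrix(np.array([[np.cos(yaw),np.sin(yaw),0],[np.sin(yaw),-np.cos(yaw),0],[0,0,-1]]).T)
    print("turn",(R0.inv()*T).as_rotvec().round(3),"force",st["ft_force"].round(2),"t",round(st["time"],2))
    c,s=np.cos(yaw),np.sin(yaw);d=st["position"]-np.r_[np.load("pose.npy")[:2],0]
    print("now disp",(np.array([c*d[0]+s*d[1],-s*d[0]+c*d[1],d[2]])*1e3).round(1))
    for m in pts: print(m,R0.inv().apply(W1(m)[0]-st["position"]).round(4))
E
python3 -c "
from h import *
plan([-117,-89,200],[-117,-89,110],[-117,-89,30])"
```

```text
turn [1.000e-03 1.000e-03 1.154e+00] force [-0.4  -1.05  0.3 ] t 0.1
now disp [-374.9  603.8  205.9]
[-117, -89, 200] [-0.5291  0.5163  0.0064]
[-117, -89, 110] [-0.529   0.5163  0.0964]
[-117, -89, 30] [-0.5289  0.5163  0.1764]
```

```bash
python3 -m pendant '[[0,-0.529,0.516,0.006,0,0,1.154],[0,-0.529,0.516,0.006,0,0,1.154],[0,-0.529,0.516,0.006,0,0,1.154],[0,-0.529,0.516,0.006,0,0,1.154],[0,-0.529,0.516,0.006,0,0,1.154],[0,-0.529,0.516,0.006,0,0,1.154],[0,-0.529,0.516,0.006,0,0,1.154],[0,-0.529,0.516,0.006,0,0,1.154],[0,-0.529,0.516,0.006,0,0,1.154],[0,-0.529,0.516,0.006,0,0,1.154],[0,-0.529,0.516,0.006,0,0,1.154],[0,-0.529,0.516,0.006,0,0,1.154],[0,-0.529,0.516,0.006,0,0,1.154],[0,-0.529,0.516,0.006,0,0,1.154],[0,-0.529,0.516,0.006,0,0,1.154],[0,-0.529,0.516,0.006,0,0,1.154],[0,-0.529,0.516,0.006,0,0,1.154],[0,-0.529,0.516,0.006,0,0,1.154],[0,-0.529,0.516,0.006,0,0,1.154],[0,-0.529,0.516,0.006,0,0,1.154]]'
python3 -c "
from h import *
plan([-117,-89,110],[-117,-89,30])
p,d=r.grab_frame('side');cv2.imwrite('pics/side1.png',p)"
```

```text
time: 2.1
position: [0.5071, -0.0956, 0.2006]
eef_rot: [0.995, 0.095, -0.0, 0.001]
ft_force: [-0.6, 0.2, 0.4]
finger_gap: -0.001
turn [0.001 0.    0.001] force [-0.57  0.21  0.38] t 2.1
now disp [-117.3  -88.1  200.6]
[-117, -89, 110] [0.0004 0.0008 0.0906]
[-117, -89, 30] [0.0004 0.0007 0.1706]
```

View pics/side1.png

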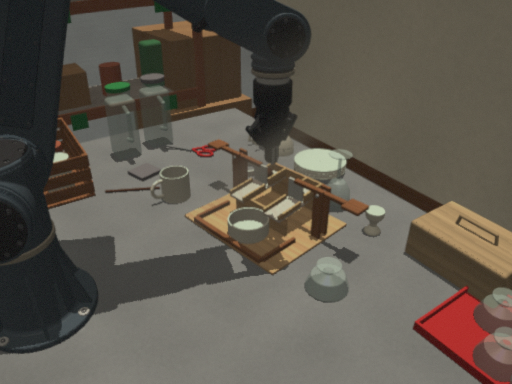

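The side view shows the shut gripper above the right half of the channel, with its fingertips near (275,160). The dish is undisturbed at (248,225). Next I lower the fingers.

```bash
python3 -m pendant '[[0,0,0.001,0.04,0,0,0],[0,0,0.001,0.08,0,0,0],[0,0,0.001,0.11,0,0,0],[0,0,0.001,0.13,0,0,0],[0,0,0.001,0.15,0,0,0],[0,0,0.001,0.17,0,0,0],[0,0,0.001,0.17,0,0,0]]'
python3 -c "
from h import *
print(proj('side',[r.get_state()['position']]))
plan([-117,-69,30],[-117,-1,30])
p,d=r.grab_frame('side');cv2.imwrite('pics/side2.png',cv2.resize(p[130:270,180:380],None,fx=4,fy=4))"
```

```text
time: 2.85
position: [0.5059, -0.0962, 0.0288]
eef_rot: [0.995, 0.095, -0.002, -0.0]
ft_force: [-0.3, -0.6, 0.6]
finger_gap: -0.0
[[269.16017453 239.49096188]]
turn [-0.001  0.004  0.001] force [-0.3  -0.58  0.63] t 2.85
now disp [-118.6  -88.4   28.8]
[-117, -69, 30] [ 0.0016 -0.0194 -0.0012]
[-117, -1, 30] [ 0.0017 -0.0874 -0.0011]
```

View pics/side2.png

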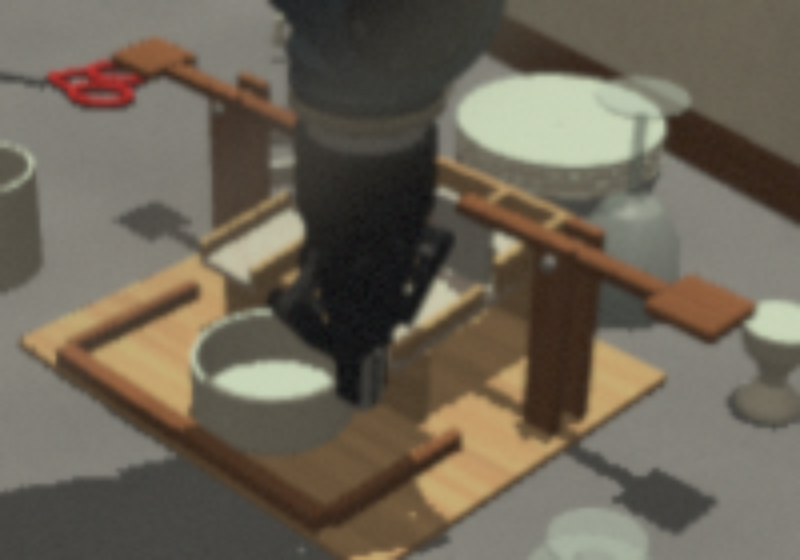

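Run:
```python
from h import *
p,d=r.grab_frame('side'); c=r.calibration('side')
vv,uu=np.mgrid[170:240,235:305]; uv=np.c_[uu.ravel(),vv.ravel()]
dd=d[170:240,235:305].ravel(); g=p[170:240,235:305].reshape(-1,3).max(1)
k=(dd>0)&(g<70)
u=cv2.undistortPoints(uv[k].astype(float).reshape(-1,1,2),c["K"],c["dist_coeffs"]).reshape(-1,2)
P=np.c_[u,np.ones(len(u))]*dd[k][:,None]@R.from_quat(c["rotation"]).as_matrix().T+c["origin"]
q=np.load("pose.npy");a=P[:,:2]-q[:2];co,s=np.cos(q[2]),np.sin(q[2])
D=np.c_[co*a[:,0]+s*a[:,1],-s*a[:,0]+co*a[:,1],P[:,2]]*1e3
D=D[(abs(D[:,0]+118)<70)&(abs(D[:,1]+88)<45)]
for z in range(20,150,10):
    m=D[(D[:,2]>=z)&(D[:,2]<z+10)]
    if len(m): print(z,len(m),np.percentile(m,[3,97],axis=0).round(0).tolist())
```

```text
20 3 [[-95.0, -58.0, 23.0], [-64.0, -57.0, 28.0]]
30 1 [[-61.0, -58.0, 35.0], [-61.0, -58.0, 35.0]]
40 4 [[-111.0, -66.0, 42.0], [-106.0, -62.0, 48.0]]
50 4 [[-124.0, -93.0, 57.0], [-85.0, -77.0, 59.0]]
60 33 [[-130.0, -100.0, 61.0], [-104.0, -84.0, 70.0]]
70 44 [[-131.0, -101.0, 70.0], [-107.0, -84.0, 79.0]]
80 44 [[-132.0, -102.0, 80.0], [-107.0, -83.0, 89.0]]
90 28 [[-131.0, -102.0, 90.0], [-110.0, -95.0, 100.0]]
100 89 [[-150.0, -103.0, 101.0], [-94.0, -80.0, 110.0]]
110 92 [[-159.0, -103.0, 110.0], [-84.0, -79.0, 120.0]]
120 124 [[-165.0, -108.0, 120.0], [-72.0, -76.0, 130.0]]
130 139 [[-175.0, -108.0, 130.0], [-64.0, -87.0, 140.0]]
140 198 [[-179.0, -108.0, 140.0], [-60.0, -80.0, 150.0]]
```

```bash
python3 -m pendant '[[0,0.001,-0.005,-0.001,0,0,0],[0,0.001,-0.010,-0.001,0,0,0],[0,0.001,-0.014,-0.001,0,0,0],[0,0.001,-0.018,-0.001,0,0,0],[0,0.001,-0.022,-0.001,0,0,0],[0,0.001,-0.026,-0.001,0,0,0],[0,0.001,-0.030,-0.001,0,0,0],[0,0.001,-0.034,-0.001,0,0,0],[0,0.001,-0.038,-0.001,0,0,0],[0,0.001,-0.042,-0.001,0,0,0],[0,0.001,-0.046,-0.001,0,0,0],[0,0.001,-0.050,-0.001,0,0,0],[0,0.001,-0.054,-0.001,0,0,0],[0,0.001,-0.058,-0.001,0,0,0],[0,0.001,-0.062,-0.001,0,0,0],[0,0.001,-0.066,-0.001,0,0,0],[0,0.001,-0.070,-0.001,0,0,0],[0,0.001,-0.074,-0.001,0,0,0],[0,0.001,-0.077,-0.001,0,0,0],[0,0.001,-0.080,-0.001,0,0,0]]'
python3 -c "
from h import *
plan([-117,-1,30])
p,d=r.grab_frame('side');cv2.imwrite('pics/side3.png',cv2.resize(p[130:270,180:380],None,fx=4,fy=4))"
```

```text
time: 4.95
position: [0.4933, -0.0177, 0.032]
eef_rot: [0.995, 0.095, -0.0, 0.0]
ft_force: [-0.6, 1.1, 0.5]
finger_gap: 0.002
turn [0.001 0.    0.001] force [-0.6   1.11  0.48] t 4.95
now disp [-116.3   -8.9   32. ]
[-117, -1, 30] [-0.0007 -0.0079  0.002 ]
```

View pics/side3.png

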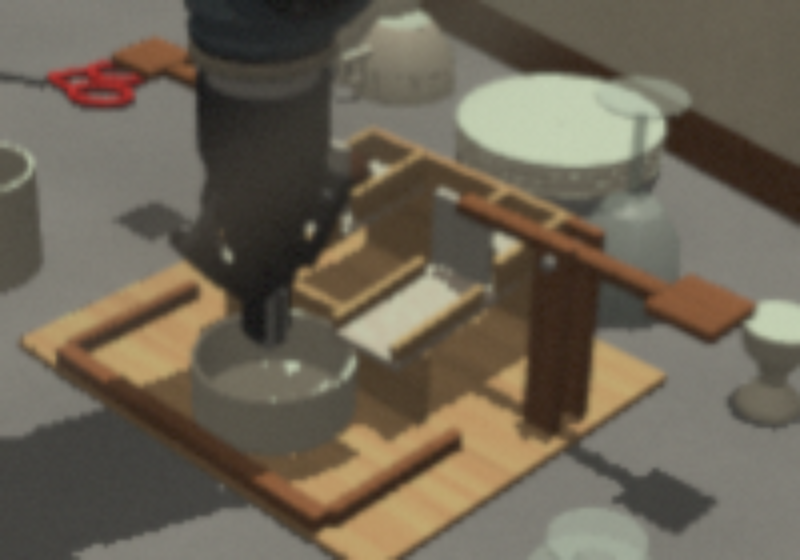

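Run:
```python
from h import *
st=r.get_state()
for nm,m in dict(dishc0=[-116,-15,8],rimc0=[-116,-15,50],rimR=[-116,-65,50],rimL=[-116,35,50],rc60=[-116,60,50]).items(): print(nm,(proj('side',W1(m))[0]-[180,130])*4)
print('tcp',(proj('side',[st['position']])[0]-[180,130])*4)
p,d=r.grab_frame('side');cv2.imwrite('pics/side4.png',cv2.resize(p[120:280,180:380],None,fx=4,fy=4,interpolation=cv2.INTER_NEAREST))
p,d=r.grab_frame('top');cv2.imwrite('pics/top4.png',cv2.resize(p[120:265,140:390],None,fx=3.2,fy=3.2,interpolation=cv2.INTER_CUBIC))
```

```text
dishc0 [272.42026164 412.27501177]
rimc0 [271.72109224 354.72121534]
rimR [331.23880692 389.14403607]
rimL [215.67912368 322.25248422]
rc60 [188.88756554 306.71117873]
tcp [264.37233124 375.64095653]
```

View pics/side4.png

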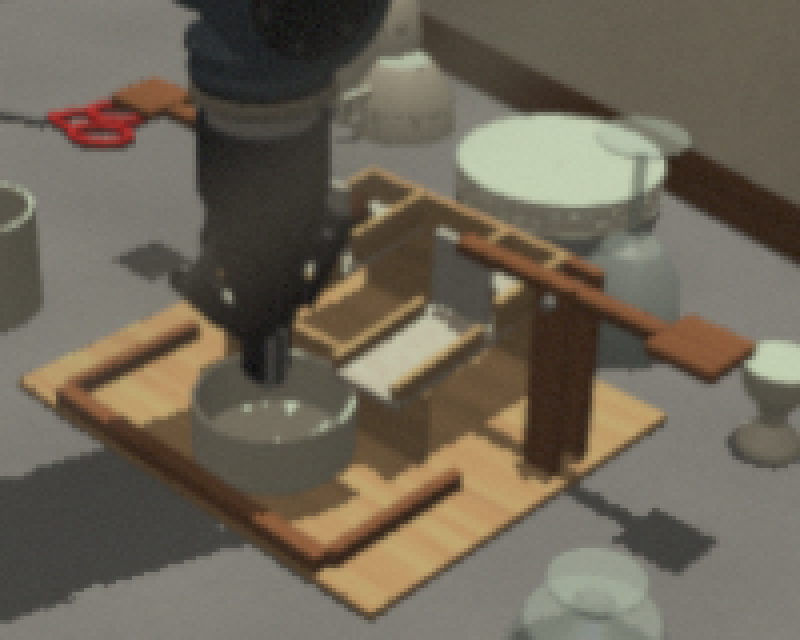

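View pics/top4.png

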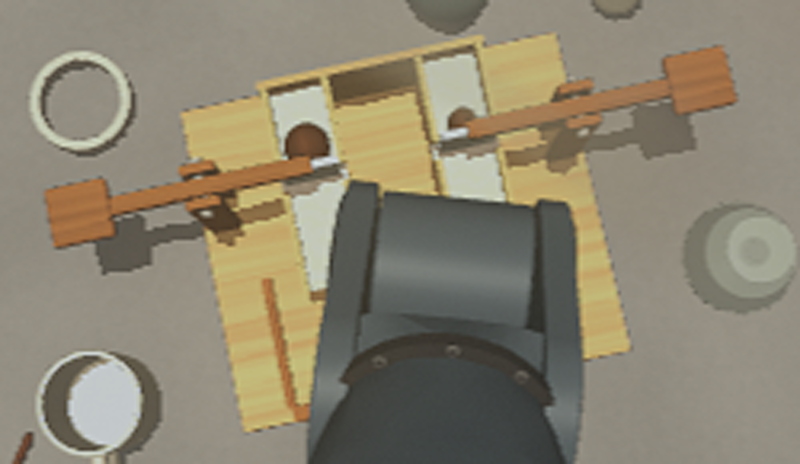

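```bash
cat >> h.py <<'E'
def cloud(n,u0,v0,u1,v1):
    p,d=r.grab_frame(n); c=r.calibration(n)
    vv,uu=np.mgrid[v0:v1,u0:u1]; uv=np.c_[uu.ravel(),vv.ravel()]; dd=d[v0:v1,u0:u1].ravel()
    u=cv2.undistortPoints(uv.astype(float).reshape(-1,1,2),c["K"],c["dist_coeffs"]).reshape(-1,2)
    P=np.c_[u,np.ones(len(u))]*dd[:,None]@R.from_quat(c["rotation"]).as_matrix().T+c["origin"]
    q=np.load("pose.npy");a=P[:,:2]-q[:2];co,s=np.cos(q[2]),np.sin(q[2])
    return uv,dd,p[v0:v1,u0:u1].reshape(-1,3),np.c_[co*a[:,0]+s*a[:,1],-s*a[:,0]+co*a[:,1],P[:,2]]*1e3
E
python3 - <<'E'
from h import *
uv,dd,g,D=cloud('side',246,200,248,226)
for a,b,c,e in zip(uv,dd,g,D):
    if a[0]==246: print(a,b.round(3),c,e.round(0))
E
```

```text
[246 200] 0.997 [30 29 30] [-128.  -22.  110.]
[246 201] 0.999 [18 21 23] [-127.  -21.  107.]
[246 202] 1.003 [30 31 32] [-126.  -20.  103.]
[246 203] 1.001 [30 32 30] [-128.  -22.  102.]
[246 204] 1.002 [31 31 32] [-128.  -22.   99.]
[246 205] 1.015 [35 39 42] [-121.  -15.   91.]
[246 206] 1.016 [41 45 44] [-122.  -15.   88.]
[246 207] 1.011 [41 42 43] [-125.  -19.   89.]
[246 208] 1.017 [41 40 43] [-123.  -16.   84.]
[246 209] 1.018 [39 41 43] [-123.  -16.   81.]
[246 210] 1.022 [41 43 45] [-121.  -14.   77.]
[246 211] 1.021 [45 45 46] [-123.  -16.   75.]
[246 212] 1.021 [36 38 40] [-123.  -17.   73.]
[246 213] 1.026 [35 38 39] [-121.  -14.   68.]
[246 214] 1.024 [42 44 44] [-124.  -17.   68.]
[246 215] 1.025 [47 52 53] [-124.  -17.   65.]
[246 216] 1.028 [59 64 66] [-123.  -16.   61.]
[246 217] 1.034 [65 74 77] [-121.  -13.   56.]
[246 218] 1.092 [69 80 84] [-88.  22.  22.]
[246 219] 1.094 [78 91 94] [-88.  22.  18.]
[246 220] 1.1 [111 129 128] [-85.  25.  13.]
[246 221] 1.093 [118 137 137] [-90.  20.  14.]
[246 222] 1.088 [ 98 113 119] [-94.  16.  15.]
[246 223] 1.087 [ 93 108 114] [-95.  15.  13.]
[246 224] 1.083 [ 93 108 114] [-98.  11.  13.]
[246 225] 1.079 [ 95 110 115] [-101.    8.   14.]
```

The side picture shows the dish still centred at (248,220), with the fingertip inside it at about (246,215). The depth data puts the shut fingertip about 22 mm above the reported TCP, so it passed over the rim. The fingers are now inside the dish, so I'll lower them a little and push the left wall from inside.

```bash
python3 -m pendant '[[0,-0.001,0,0.006,0,0,0],[0,-0.001,0,0.012,0,0,0],[0,-0.001,0,0.017,0,0,0],[0,-0.001,0,0.017,0,0,0]]'
python3 - <<'E'
from h import *
plan([-117,10,14],[-117,90,14],[-117,93,14])
uv,dd,g,D=cloud('side',246,213,247,228)
for b,c,e in zip(uv,g,D): print(b,c,e.round(0))
E
```

```text
time: 5.55
position: [0.4918, -0.0182, 0.0141]
eef_rot: [0.995, 0.095, -0.001, 0.0]
ft_force: [0.2, 0.5, 0.5]
finger_gap: 0.001
turn [0.001 0.002 0.001] force [0.17 0.47 0.48] t 5.55
now disp [-117.8   -9.1   14.1]
[-117, 10, 14] [ 0.0008 -0.0191  0.0001]
[-117, 90, 14] [ 0.0009 -0.0991  0.    ]
[-117, 93, 14] [ 0.0009 -0.1021  0.    ]
[246 213] [48 51 50] [-125.  -18.   71.]
[246 214] [46 47 49] [-124.  -17.   68.]
[246 215] [46 49 50] [-125.  -18.   66.]
[246 216] [43 48 48] [-124.  -18.   63.]
[246 217] [44 48 49] [-124.  -17.   60.]
[246 218] [46 48 49] [-126.  -19.   59.]
[246 219] [44 46 47] [-123.  -16.   53.]
[246 220] [46 50 49] [-126.  -19.   53.]
[246 221] [48 50 53] [-124.  -17.   48.]
[246 222] [56 60 62] [-124.  -17.   45.]
[246 223] [68 77 80] [-122.  -14.   40.]
[246 224] [ 86 100 103] [-123.  -16.   38.]
[246 225] [ 95 111 116] [-104.    5.   16.]
[246 226] [ 97 112 117] [-106.    2.   16.]
[246 227] [ 95 113 116] [-111.   -2.   17.]
```

```bash
python3 -m pendant '[[0,0.001,-0.006,0.002,0,0,0],[0,0.001,-0.012,0.003,0,0,0],[0,0.001,-0.018,0.003,0,0,0],[0,0.001,-0.022,0.003,0,0,0],[0,0.001,-0.026,0.003,0,0,0],[0,0.001,-0.030,0.003,0,0,0],[0,0.001,-0.034,0.003,0,0,0],[0,0.001,-0.038,0.003,0,0,0],[0,0.001,-0.042,0.003,0,0,0],[0,0.001,-0.046,0.003,0,0,0],[0,0.001,-0.050,0.003,0,0,0],[0,0.001,-0.054,0.003,0,0,0],[0,0.001,-0.058,0.003,0,0,0],[0,0.001,-0.062,0.003,0,0,0]]'
python3 - <<'E'
from h import *
plan([-117,90,14],[-117,93,14])
p,d=r.grab_frame('side');cv2.imwrite('pics/side5.png',cv2.resize(p[120:280,180:380],None,fx=4,fy=4))
E
```

```text
time: 7.0
position: [0.4813, 0.0432, 0.0115]
eef_rot: [0.995, 0.095, -0.0, 0.0]
ft_force: [0.8, -2.2, 2.2]
finger_gap: -0.002
turn [0.001 0.001 0.001] force [ 0.75 -2.15  2.16] t 7.0
now disp [-116.6   53.1   11.5]
[-117, 90, 14] [-0.0004 -0.0369 -0.0025]
[-117, 93, 14] [-0.0004 -0.0399 -0.0025]
```

View pics/side5.png

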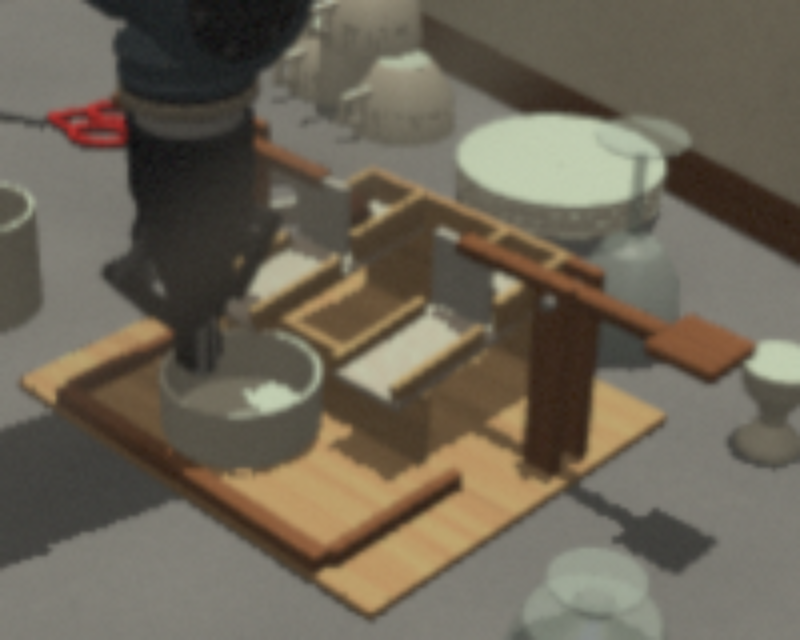

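The dish is sliding left and now sits around (240,218) in the full frame, still flat. I'll keep pushing.

```bash
python3 -m pendant '[[0,0,-0.004,-0.001,0,0,0],[0,0,-0.008,-0.001,0,0,0],[0,0,-0.012,-0.001,0,0,0],[0,0,-0.016,-0.001,0,0,0],[0,0,-0.020,-0.001,0,0,0],[0,0,-0.024,-0.001,0,0,0],[0,0,-0.028,-0.001,0,0,0],[0,0,-0.032,-0.001,0,0,0],[0,0,-0.035,-0.001,0,0,0],[0,0,-0.038,-0.001,0,0,0]]'
python3 - <<'E'
from h import *
plan([-117,93,14],[-117,80,14])
p,d=r.grab_frame('side');cv2.imwrite('pics/side6.png',cv2.resize(p[120:280,180:380],None,fx=4,fy=4))
for y in(55,60): print((proj('side',W1([-116,y,50]))[0]-[180,120])*4)
E
```

```text
time: 8.05
position: [0.4739, 0.0812, 0.0125]
eef_rot: [0.995, 0.095, -0.001, 0.0]
ft_force: [-1.2, -1.8, -0.8]
finger_gap: 0.002
turn [0.001 0.001 0.001] force [-1.24 -1.82 -0.81] t 8.05
now disp [-116.7   91.8   12.5]
[-117, 93, 14] [-0.0003 -0.0012 -0.0015]
[-117, 80, 14] [-0.0004  0.0118 -0.0015]
[194.18244768 349.78363245]
[188.88756554 346.71117873]
```

View pics/side6.png

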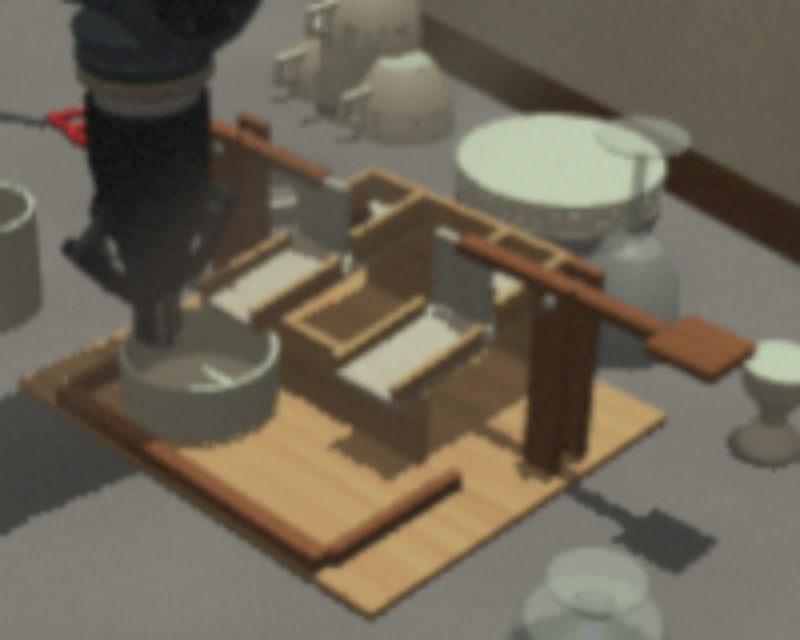

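The rim runs from 120 to 280 in the crop, so its centre is near 200 and the dish is at about y = 50 mm. About 10 mm remains.

```bash
python3 -m pendant '[[0,0,-0.003,-0.001,0,0,0],[0,0,-0.006,-0.001,0,0,0],[0,0,-0.009,-0.001,0,0,0],[0,0,-0.011,-0.001,0,0,0],[0,0,-0.011,-0.001,0,0,0]]'
python3 - <<'E'
from h import *
plan([-117,93,14],[-117,85,14])
p,d=r.grab_frame('side');cv2.imwrite('pics/side7.png',cv2.resize(p[120:280,180:380],None,fx=4,fy=4))
E
```

```text
time: 8.6
position: [0.4723, 0.0916, 0.0136]
eef_rot: [0.995, 0.096, -0.0, 0.001]
ft_force: [3.2, -10.6, -0.5]
finger_gap: -0.002
turn [0.002 0.    0.002] force [  3.25 -10.64  -0.48] t 8.6
now disp [-116.3  102.4   13.6]
[-117, 93, 14] [-0.0008  0.0094 -0.0004]
[-117, 85, 14] [-0.0008  0.0174 -0.0004]
```

View pics/side7.png

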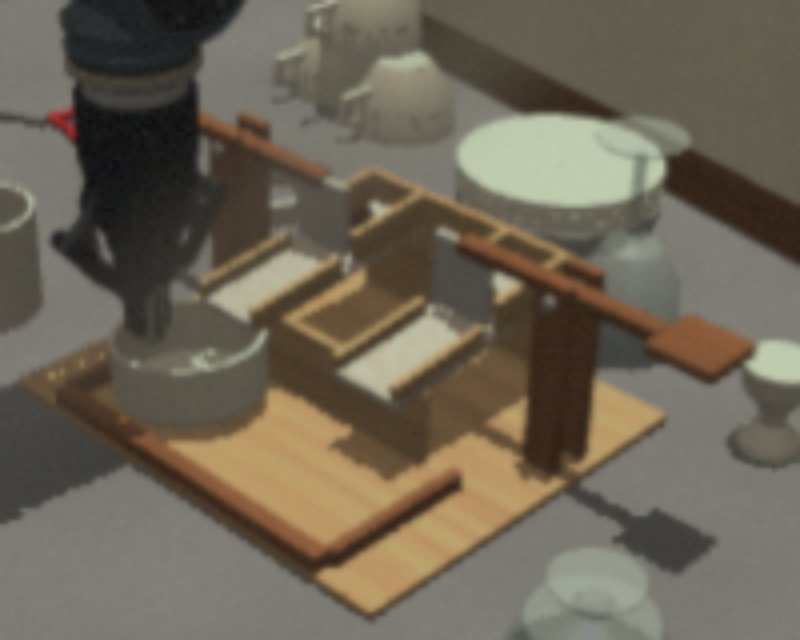

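The force rose to about 10 N against the end stop, and the rim centre is near crop column 190, so y is about 59–60 mm. I'll back off, then lift out.

```bash
python3 -m pendant '[[0,0,0.006,0,0,0,0],[0,0,0.012,0,0,0,0],[0,0,0.022,0,0,0,0],[0,0,0.025,-0.01,0,0,0],[0,0,0.025,-0.05,0,0,0],[0,0,0.025,-0.10,0,0,0],[0,0,0.025,-0.15,0,0,0],[0,0,0.025,-0.19,0,0,0],[0,0,0.025,-0.19,0,0,0]]'
python3 - <<'E'
from h import *
plan([0,230,205],[0,230,115],[0,230,60])
p,d=r.grab_frame('side');cv2.imwrite('pics/side8.png',cv2.resize(p[120:280,180:380],None,fx=4,fy=4))
E
```

```text
time: 9.55
position: [0.4794, 0.0674, 0.2094]
eef_rot: [0.995, 0.095, 0.005, 0.001]
ft_force: [0.1, 0.2, -0.3]
finger_gap: 0.0
turn [ 0.003 -0.009  0.002] force [ 0.12  0.18 -0.33] t 9.55
now disp [-113.8   77.2  209.4]
[0, 230, 205] [ 0.1141 -0.1526  0.005 ]
[0, 230, 115] [ 0.1133 -0.1528  0.095 ]
[0, 230, 60] [ 0.1127 -0.153   0.15  ]
```

View pics/side8.png

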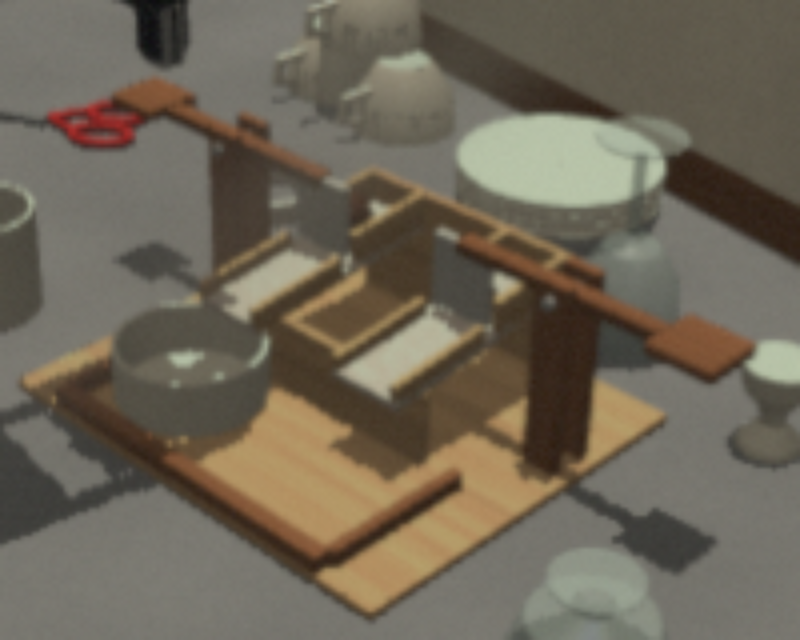

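The dish is flat at the left end, with its rim centre near crop (190,350), and the fingers are clear. Next I move over the left paddle.

```bash
python3 -m pendant '[[0,0.03,-0.04,0.004,0,0,0],[0,0.06,-0.08,0.004,0,0,0],[0,0.09,-0.12,0.004,0,0,0],[0,0.114,-0.1526,0.004,0.003,-0.009,0],[0,0.114,-0.1526,0.004,0.003,-0.009,0],[0,0.114,-0.1526,0.004,0.003,-0.009,0],[0,0.114,-0.1526,0.03,0.003,-0.009,0],[0,0.114,-0.1526,0.06,0.003,-0.009,0],[0,0.114,-0.1526,0.08,0.003,-0.009,0],[0,0.114,-0.1526,0.085,0.003,-0.009,0],[0,0.114,-0.1526,0.085,0.003,-0.009,0]]'
python3 - <<'E'
from h import *
plan([0,230,115],[0,230,110],[0,230,60])
p,d=r.grab_frame('side');cv2.imwrite('pics/side9.png',cv2.resize(p[80:240,150:350],None,fx=4,fy=4))
p,d=r.grab_frame('top');cv2.imwrite('pics/top9.png',cv2.resize(p[120:265,140:390],None,fx=3.2,fy=3.2,interpolation=cv2.INTER_CUBIC))
E
```

```text
time: 10.7
position: [0.5611, 0.2377, 0.1213]
eef_rot: [0.995, 0.095, -0.003, 0.0]
ft_force: [0.4, -0.8, -0.7]
finger_gap: 0.002
turn [-0.     0.005  0.001] force [ 0.43 -0.76 -0.71] t 10.7
now disp [ -1.7 229.2 121.3]
[0, 230, 115] [ 0.0017 -0.0008  0.0063]
[0, 230, 110] [ 0.0017 -0.0008  0.0113]
[0, 230, 60] [ 0.002  -0.0008  0.0613]
```

View pics/side9.png

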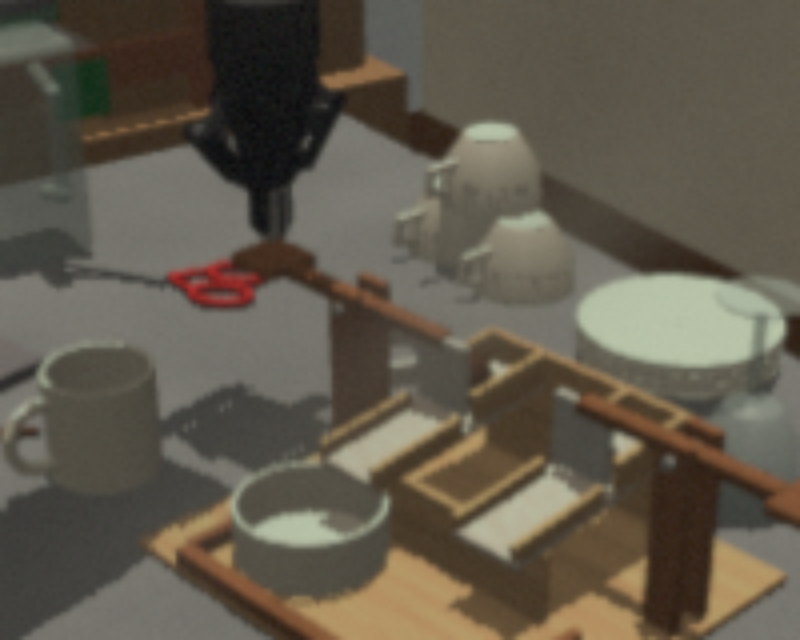

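View pics/top9.png

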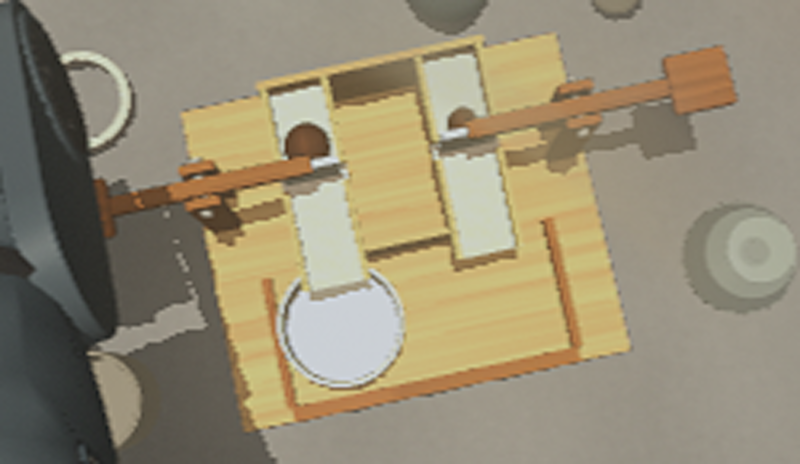

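The fingertip is just above the left paddle, near (268,235) in the side crop. The top view shows the dish under the left lane at crop (342,328), with the larger ball at (307,140). Now I press.

```bash
python3 -m pendant '[[0,0.002,-0.001,0.006,0,0.005,0],[0,0.002,-0.001,0.012,0,0.005,0],[0,0.002,-0.001,0.02,0,0.005,0],[0,0.002,-0.001,0.028,0,0.005,0],[0,0.002,-0.001,0.036,0,0.005,0],[0,0.002,-0.001,0.044,0,0.005,0],[0,0.002,-0.001,0.050,0,0.005,0],[0,0.002,-0.001,0.056,0,0.005,0],[0,0.002,-0.001,0.058,0,0.005,0],[0,0.002,-0.001,0.058,0,0.005,0]]'
python3 - <<'E'
from h import *
plan([0,230,60])
p,d=r.grab_frame('side');cv2.imwrite('pics/side10.png',cv2.resize(p[80:240,150:350],None,fx=4,fy=4))
p,d=r.grab_frame('top');cv2.imwrite('pics/top10.png',cv2.resize(p[120:265,140:390],None,fx=3.2,fy=3.2,interpolation=cv2.INTER_CUBIC))
E
```

```text
time: 11.8
position: [0.5636, 0.2396, 0.0642]
eef_rot: [0.995, 0.095, 0.001, -0.0]
ft_force: [-0.1, 0.6, 5.2]
finger_gap: 0.001
turn [-0.    -0.002  0.001] force [-0.14  0.58  5.16] t 11.8
now disp [  1.2 230.5  64.2]
[0, 230, 60] [-0.0012  0.0005  0.0042]
```

View pics/side10.png

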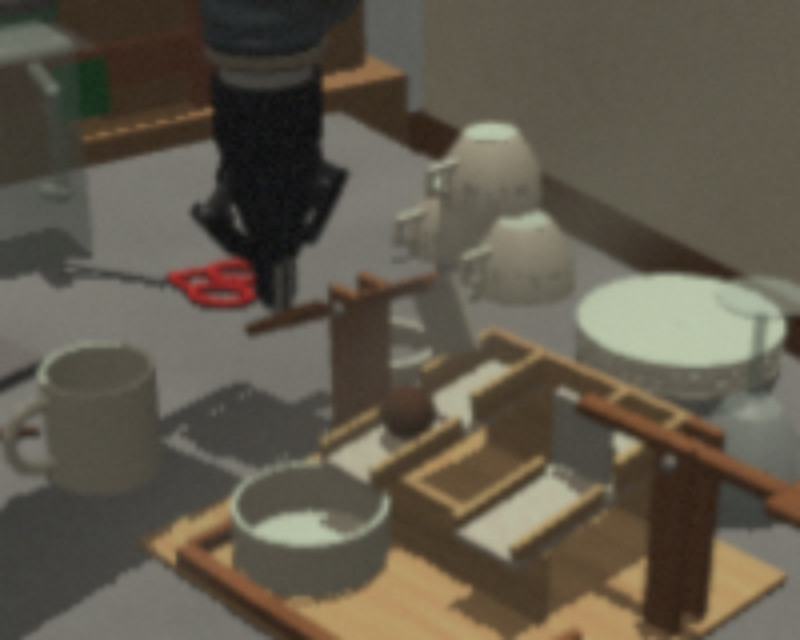

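View pics/top10.png

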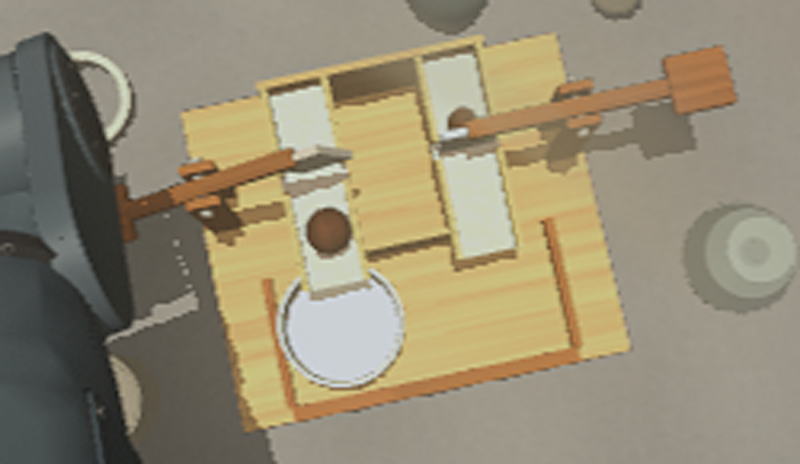

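The gate is up and the larger ball is rolling down the lane, at (408,410) in the side crop. I'll hold for a moment and then check.

```bash
python3 -m pendant '[[0,0,0,0,0,0,0],[0,0,0,0,0,0,0],[0,0,0,0,0,0,0],[0,0,0,0,0,0,0],[0,0,0,0,0,0,0],[0,0,0,0,0,0,0],[0,0,0,0,0,0,0],[0,0,0,0,0,0,0]]'
python3 - <<'E'
from h import *
p,d=r.grab_frame('top');cv2.imwrite('pics/top11.png',cv2.resize(p[120:265,140:390],None,fx=3.2,fy=3.2,interpolation=cv2.INTER_CUBIC))
E
```

```text
time: 12.7
position: [0.5636, 0.2396, 0.0643]
eef_rot: [0.995, 0.095, 0.001, -0.0]
ft_force: [-0.2, -0.4, 5.8]
finger_gap: -0.002
```

View pics/top11.png

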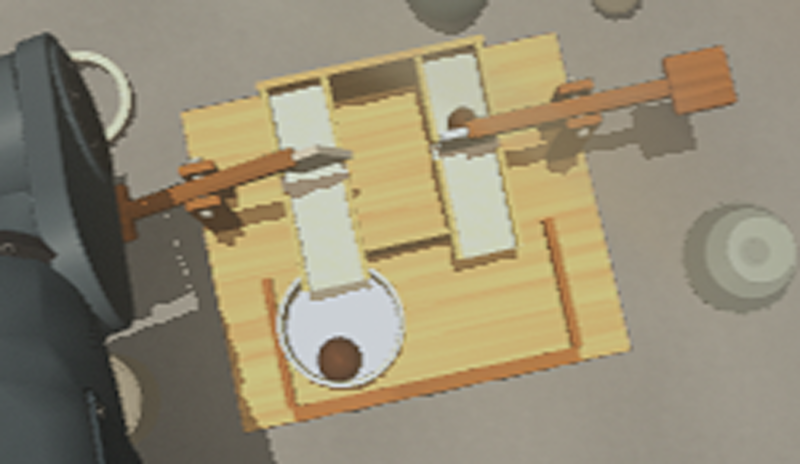

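The larger ball is in the dish at crop (340,358). Now I let the lever come up slowly and retreat.

```bash
python3 -m pendant '[[0,0,0,-0.01,0,0,0],[0,0,0,-0.02,0,0,0],[0,0,0,-0.03,0,0,0],[0,0,0,-0.04,0,0,0],[0,0,0,-0.05,0,0,0],[0,0,0,-0.06,0,0,0],[0,0,0,-0.09,0,0,0],[0,0,0,-0.13,0,0,0],[0,0,0,-0.16,0,0,0],[0,0,0,-0.16,0,0,0],[0,-0.02,-0.02,-0.16,0,0,0],[0,-0.06,-0.06,-0.16,0,0,0],[0,-0.10,-0.10,-0.16,0,0,0],[0,-0.12,-0.12,-0.16,0,0,0],[0,-0.12,-0.12,-0.16,0,0,0],[0,-0.12,-0.12,-0.16,0,0,0],[0,-0.12,-0.12,-0.16,0,0,0],[0,-0.12,-0.12,-0.16,0,0,0]]'
python3 - <<'E'
from h import *
p,d=r.grab_frame('side');cv2.imwrite('pics/side12.png',cv2.resize(p[80:270,150:390],None,fx=3.2,fy=3.1))
p,d=r.grab_frame('top');cv2.imwrite('pics/top12.png',cv2.resize(p[120:265,140:390],None,fx=3.2,fy=3.2,interpolation=cv2.INTER_CUBIC))
a=lambda u,v:[u/3.2+140-.35,v/3.2+120-.35]
plan()
E
```

```text
time: 14.55
position: [0.4235, 0.3339, 0.2238]
eef_rot: [0.996, 0.094, 0.001, -0.0]
ft_force: [0.2, 1.1, -0.5]
finger_gap: -0.001
turn [-0.    -0.002 -0.   ] force [ 0.25  0.08 -0.87] t 14.65
now disp [-118.8  349.6  223.8]
```

View pics/side12.png

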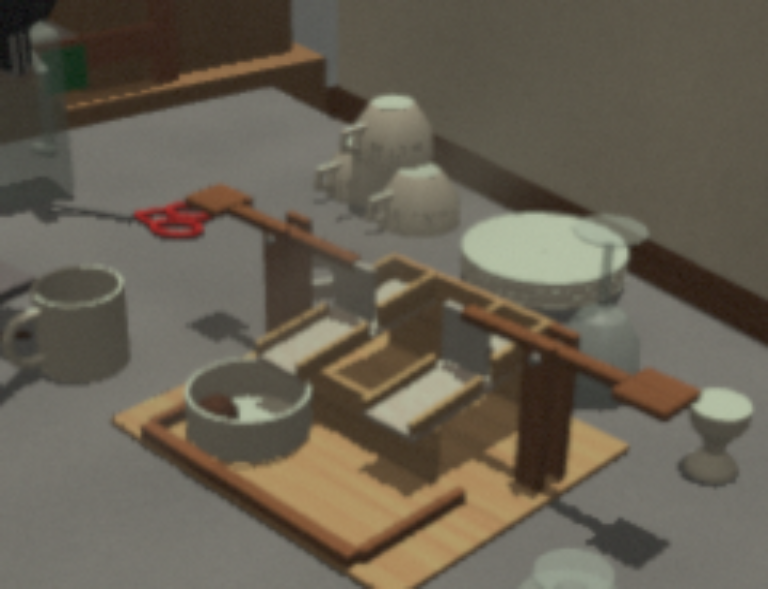

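View pics/top12.png

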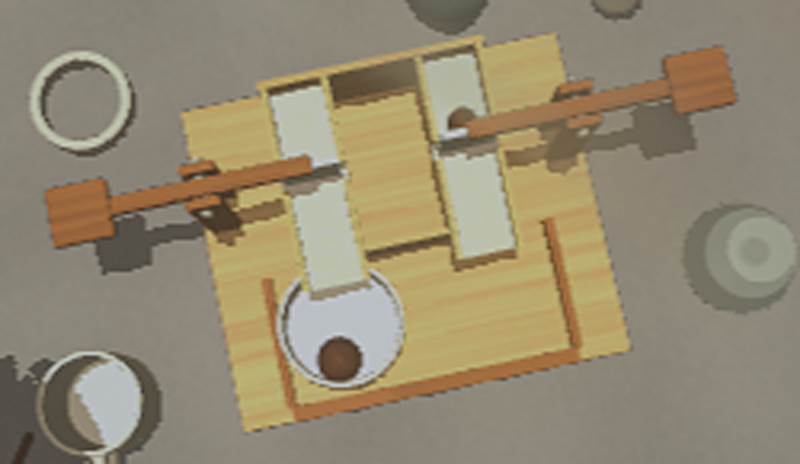

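```bash
python3 -c "
from bench import r
print(r.close_job())"
```

```text
the job is handed in; nothing more can be done
None
```

I pushed the dish to the left end, under the larger ball's lane, and opened that lane's gate with its lever. The larger ball rolled into the dish, and I let the lever back up before handing in the job at about 15 s.

**Last checks:**
- **Ball and dish:** the final pictures show the larger ball lying in the dish. The dish stands flat, and I estimate it is within a few mm of the left end.
- **Levers:** both look level and both gates look shut.
- **Smaller ball:** it is still behind its gate.
- **Other things:** the tape roll, mug and dessert cup are where they were. The egg cup and wine glass look unmoved. I did not check the whole pencil in the last picture.
- **Robot:** the arm is clear of everything.

**What disagreed:** the shut fingertips were about 22 mm higher than the reported tool position. My first push therefore passed over the dish's rim without moving it. I then pushed the dish's wall from inside, reaching about 10 N against the end stop, and allowed for the offset when pressing the lever.

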